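Tap a drill chuck's taper shank home in the bench socket

TASK

Lift the drill chuck out of the blue rack, lower its tapered shank into the green bench socket and let go of it while it still stands a little proud. Then tap the chuck down with the face of the mallet, two or more separate taps and no pushing with the gripper, until its collar is fully home on the socket's rim and the taper is locked. Stand the mallet back upright on its black mat, and leave the other two tools in the rack and everything else on the bench alone.

Things in the scene. Friction and masses are not known exactly. Their poses are not given: they have to be found in the camera images.
- rack: blue block, 80 mm (x) by 250 mm (y) by 85 mm high, fixed to the bench; origin at the centre of its underside, z up. Three blind 33 mm holes, 76 mm deep, in its top face on its y axis at y = -80, 0 and +80 mm; each holds one taper-shank tool (chuck, drill, centre; which is where varies).
- chuck: drill chuck, round about z, 0.6 kg (+-15 %), standing shank down in the rack, its collar resting on the rack's top. Origin: centre of the collar's underside, z up. Bright shank: cone from 30 mm diameter at z = 0 to 18 mm at its end, z = -70 mm. Collar 40 mm diameter to z = 10 mm; dark knurled body 46 mm diameter, z = 10 to 55 mm (grip here); flat nose 32 mm diameter at z = 75 mm.
- chuck_nose (a point): centre of the chuck's flat nose, 75 mm above its origin: the place to tap
- socket: green bench socket fixed to the bench: a 120 mm square foot 12 mm thick with a round boss (about 68 mm diameter at the top) 90 mm high; origin at the centre of its underside, z up. Brass spring strips and a stiff sliding stop in its bore hold the shank: set in under its own weight the chuck stops upright with its collar 6 to 9 mm above the rim and holds there by itself.
- socket_mouth (a point): centre of the socket's mouth, level with its rim, 90 mm above the bench. Conical bore, 32.4 mm diameter at the rim, 1.2 mm clear of the shank all round, 78 mm deep. From where it first stops, the chuck takes 9 to 17 N downwards to move further and stays where it is driven. Fully home: collar on the rim, chuck origin at this point.
- mallet: soft mallet standing on one face: upright round head 48 mm diameter (44 mm between 26 and 74 mm up), 100 mm tall, orange faces, dark middle; wooden handle level along its +x, 50 mm above its origin, 19 to 25 mm thick, ending 170 mm from the head's axis. 0.45 kg, mostly head. Origin: centre of the lower face (tap with it), z up. Grip the head from above, closing along its y.
- mallet_top (a point): centre of the mallet head's upper face, 100 mm above the mallet's origin
- mat: black rubber mat, 130 mm square, 4 mm thick, fixed to the bench; origin at the centre of its underside. The mallet stands on it at the start and at the end.
- drill: taper-shank twist drill in the rack, brass-coloured with dark spiral, rising 116 mm above the rack, collar 36 mm diameter; origin at its collar's underside. Leave it.
- centre: lathe centre with a red collar and a steel point in the rack, rising 60 mm above the rack, 36 mm diameter; origin at its collar's underside. Leave it.
- can: can with a blue label, 66 mm diameter, 160 mm tall; origin at its underside. Leave it.
- jar: jar, 68 mm diameter, 85 mm tall; origin at its underside. Leave it.
- wrench: wrench about 190 mm long lying along its x; leave it
- screwdriver: screwdriver about 200 mm long lying along its x; leave it
- carton: cardboard carton 70 by 110 by 45 mm; origin at its underside. Leave it.
- filter: white oil filter, 76 mm diameter, 79 mm tall; origin at its underside. Leave it.
Things that resemble listed ones, but are neither listed nor needed, are in the scene too. What is meant by the mallet is not red, and is the larger of those in its own colour.

How it is judged:
By the outcome, as a careful person would: the job done as asked, in the order asked, and still so for the second after the job is handed in, with the robot touching nothing.
It also fails if it takes over 61 s, if anything falls off the work surface, if the arm or the gripper's body presses on something with over 40 N, if the wrist force passes 120 N, or if a joint passes its speed limit or range.

ROBOT

A 6-joint arm with a two-finger parallel gripper is mounted at the origin on the work surface. World frame = base frame: x ahead of the robot, y to its left, z up, the work surface at z = 0. Lengths are in m, angles in rad, forces in N, time in s.
With the tool pointing down it reaches from about 0.3 to 0.95 m from the base axis. Payload 3.1 kg.
Tool frame: the origin (TCP) lies midway between the tips of the shut fingers; the grasp point (between the pads) lies 19 mm behind it; z points along the fingers, x is the direction in which the jaws open and shut, and the axes are right-handed (so a half turn about z gives the same grasp; the last joint's range is limited). The gripper opens to 85 mm and grips with 20 to 120 N. Pads are 22 mm wide; open, the fingers measure 114 mm over their backs; the gripper's body (76 mm by 85 mm) begins 54 mm behind the grasp point. The pads swing forward as they close: fully open they stand 13 mm farther back than shut.
Start: joints at [1.18, 0.308, 1.634, -0, 1.2, -0.07], TCP at [0.197, 0.593, 0.21] pointing down, gripper open.
Joint ranges: [-3.06, 3.06], [-0.79, 1.96], [0.05, 2.63], [-1.19, 4.34], [0.05, 2.64], [-2.94, 2.94]. Speed limits (rad/s): [2.79, 2.79, 3.14, 3.14, 3.14, 3.14].

INTERFACE

Orientations are given as a 3x3 rotation matrix whose columns are the frame's x, y, z axes.
In Python, from rig import robot gives the robot as it stands. The module is installed in compiled form; this text tells all that it offers.
- The arm moves only by the tool play_rows, never from a script. Its argument "rows" is a list of rows, each a list of 6 numbers: the shift along the world's x, y, z in units of 1 m (1.0 is 1 m), then the turn, a rotation vector about the world's x, y, z in units of pi/2 rad (1.0 is pi/2 rad). In form: [[x, y, z, rx, ry, rz], ...]. A call has 1 to 12 rows; each row is the pose to reach, as a shift and turn from the pose measured when the call began; what a row does not reach only later rows make up. A row lasts 1/12 s, in which the tool goes at most 41.7 mm and 7.16 degrees, less where a joint would pass 70% of its speed; a pose out of reach is approached as far as the arm can. A call with a number of a shift or a turn outside -1 to 1 is refused whole. A call with a gripper value outside its range is refused whole. "fingers" is the opening, from 0 (shut) to 1 (fully open), set as the call begins (left out, the last holds). The fingers move at their own pace and stop on an object; the grip force is fixed at half the most. Time passes only in rows, so rows that repeat a pose let the fingers close. It gives the time, the measured TCP pose, the force and the opening at its end, in the units of the state.
- robot.get_state(): the state, without advancing time (a new reading comes with each control period).
- robot.capture(name): name is "scene" or "top"; returns a dict with "img" (400x640x3 uint8, red, green, blue), "z_map" (400x640 float32, m along the optical axis (not along the pixel's ray), 0 where there is no reading), "fovy" (degrees; the focal length in pixels is half the picture's height over the tangent of half this angle, whatever the lens; pixels are square), "cx", "cy" (the principal point, pixels), "cam_to_world" (4x4, takes a point from camera to world coordinates). Camera axes: x right, y up, looking along -z (the intrinsics and any distortion apply to the point x, -y, -z); pixel columns grow to the right and rows downward; lengths in m; the calibration is good to about 2 mm. A picture is of the moment at which its call begins.
- robot.hand_in(): hands the job in, once; it reports no verdict.
Trained networks look in the newest picture that a camera, given by its name, has taken for a name from the list of things; names that differ only in an ending like _2 or _b are one class to them, and where a whole thing is asked for, a point or a joint stands for the part that bears it (a point fixed in the world has none). Each returns a list of dicts, best first, with "score" (0 to 1); they miss things now and then, are a little off and sometimes report something else, mostly with a low value. They report only what shows in the picture. A call takes as long as a camera call. They do not tell look-alikes from the thing itself.
- robot.cut_out(camera, thing): "pixels" (400x640 bool, what is visible of it) and "rect" ([centre column, centre row, width, height] in pixels, round what is visible of it).
- robot.mark_of(camera, thing): "uv" ([column, row] in pixels: a listed point, or the origin of a listed thing).
The state is a dict: "clock": time; "joint_positions": joint angles; "qd": joint speeds; "joint_torque": joint torques, N m; "position": TCP position; "tool_rot": TCP orientation; "contact_force": force on the tool from outside, world axes, zero at the start; "wrist_torque": the same for the moment, N m; "width": finger opening in m.
Only numpy, scipy, OpenCV 4.12 (cv2) and the standard library are available. Lean on these libraries where they do the work, as an engineer would, in place of code of your own. Each camera call takes 0.05 s, during which the arm holds its last target. There are 200 camera calls.

## Working session

There is one attempt and no reset: what is moved stays moved. The work goes in short steps, Python scripts to look and compute and a tool call to move; the robot and the scene stay as the last step left them, time stands still between calls to the robot, and variables do not carry over. Pictures are saved under pics/ and viewed, about 8 in all and at most 12, crops included, and the job is handed in when it is done.

Besides the shell and the picture viewer there is one more tool, called after "Call:" by a JSON object that holds its "api" and its "payload", one argument or row to a line. play_rows: Moves the arm, as the interface text tells. Shifts and turns lie within -1 to 1; 1 stands for 1 m of shift or pi/2 rad of turn. Its arguments: {"type":"object","properties":{"rows":{"type":"array","items":{"type":"array","items":{"type":"number","minimum":-1,"maximum":1}}},"fingers":{"type":"number"}},"required":["rows"]}

```bash
mkdir -p pics
cat > h.py <<'E'
import numpy as np, cv2
from rig import robot
def cap(n,f=None):
    c=robot.capture(n)
    if f: cv2.imwrite('pics/'+f,cv2.cvtColor(c['img'],cv2.COLOR_RGB2BGR))
    return c
def cloud(c):
    z=c['z_map'];h,w=z.shape;f=h/2/np.tan(np.radians(c['fovy'])/2)
    u,v=np.meshgrid(np.arange(w),np.arange(h))
    p=np.stack([(u-c['cx'])/f*z,-(v-c['cy'])/f*z,-z,np.ones_like(z)],-1)
    P=(p@np.array(c['cam_to_world']).T)[...,:3]; P[z==0]=np.nan
    return P
E
python3 - <<'E'
from h import *
for n in('scene','top'):
    c=cap(n,n+'1.png');P=cloud(c)
    print(n,c['fovy'],c['cx'],c['cy'],np.round(c['cam_to_world'],3).tolist(),[k for k in c])
    for t in['rack','chuck','socket','mallet','mat','drill','centre','can','jar','carton','filter']:
        for d in robot.cut_out(n,t)[:3]:
            q=P[d['pixels']];q=q[~np.isnan(q[:,0])]
            if len(q)<5: continue
            top=q[q[:,2]>np.percentile(q[:,2],97)-.006]
            print(t,round(d['score'],2),np.round(d['rect']),'med',np.round(np.median(q,0),3),'top',np.round((top.min(0)+top.max(0))/2,3),np.round(np.ptp(top,axis=0),3))
E
```

```text
scene 53.735129670694334 321.10167272460853 201.05717878149534 [[-0.471, -0.717, 0.513, 1.016], [0.882, -0.382, 0.276, 0.27], [-0.002, 0.583, 0.813, 1.003], [0.0, 0.0, 0.0, 1.0]] ['img', 'z_map', 'fovy', 'cx', 'cy', 'cam_to_world']
rack 0.84 [416. 284. 109.  81.] med [0.561 0.277 0.083] top [0.531 0.277 0.112] [0.083 0.25  0.062]
rack 0.72 [385. 342.  37.  45.] med [0.738 0.272 0.154] top [0.721 0.271 0.16 ] [0.059 0.059 0.008]
chuck 0.81 [450. 285.  24.  29.] med [0.545 0.354 0.144] top [0.533 0.356 0.159] [0.033 0.034 0.008]
chuck 0.34 [387. 255.  19.  28.] med [0.538 0.198 0.138] top [0.533 0.197 0.196] [0.013 0.016 0.01 ]
socket 0.68 [320. 233.  48.  45.] med [ 0.52  -0.01   0.013] top [ 0.505 -0.019  0.09 ] [0.067 0.067 0.01 ]
mallet 0.95 [278. 121.  36.  43.] med [ 0.193 -0.382  0.059] top [ 0.177 -0.401  0.1  ] [0.042 0.044 0.013]
mallet 0.8 [203. 182.  66.  34.] med [ 0.513 -0.352  0.061] top [ 0.494 -0.343  0.103] [0.046 0.047 0.009]
mallet 0.54 [200. 156.  38.  24.] med [ 0.415 -0.462  0.038] top [ 0.41  -0.459  0.067] [0.03  0.028 0.007]
mat 0.8 [234. 198.  45.  35.] med [
[... 2192 characters left out ...]
18.  15.] med [0.525 0.266 0.114] top [0.528 0.271 0.142] [0.01  0.012 0.016]
centre 0.37 [277. 232.  37.  27.] med [0.388 0.114 0.045] top [0.388 0.115 0.048] [0.078 0.11  0.008]
centre 0.2 [322. 196.  49.  50.] med [ 0.497 -0.026  0.014] top [ 0.503 -0.026  0.092] [0.066 0.064 0.01 ]
can 0.85 [225. 119.  35.  38.] med [0.704 0.257 0.146] top [0.719 0.266 0.162] [0.061 0.059 0.009]
jar 0.85 [368. 119.  26.  31.] med [ 0.727 -0.166  0.082] top [ 0.739 -0.169  0.088] [0.06  0.055 0.009]
carton 0.73 [275. 232.  38.  29.] med [0.388 0.113 0.044] top [0.388 0.113 0.048] [0.078 0.113 0.008]
filter 0.65 [411. 132.  28.  28.] med [ 0.689 -0.293  0.077] top [ 0.699 -0.296  0.083] [0.064 0.068 0.01 ]
```

```bash
python3 -c "
import cv2,numpy as np
a=cv2.imread('pics/scene1.png');b=cv2.imread('pics/top1.png');cv2.imwrite('pics/s.png',a)"
```

```text
(no output)
```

View pics/scene1.png

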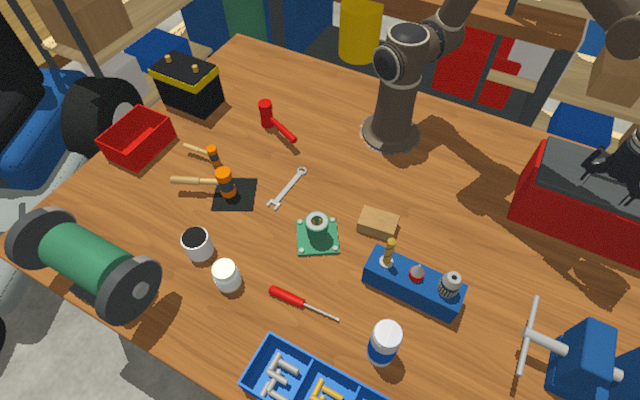

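View pics/top1.png

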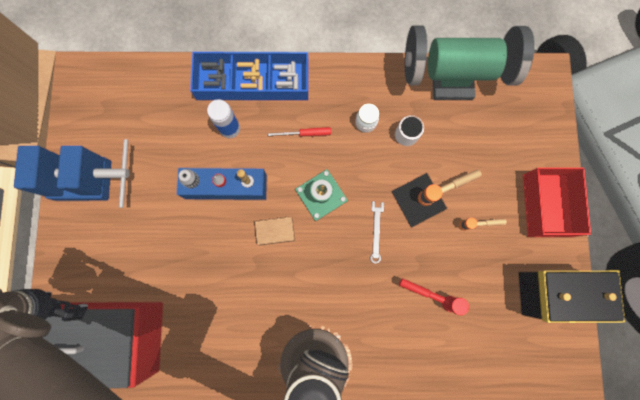

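The scene view shows the chuck at (450,285) and the drill at (388,250). The socket is at (318,230), and the larger orange mallet is on the black mat at (225,185), with its handle pointing left. The top view agrees: chuck (187,178), socket (321,190), mallet (430,193) with the handle running to (478,175). Next I need finer centres and the mallet yaw.

```bash
cat >> h.py <<'E'
def inv_warp(c,P,x,y,zlo,zhi,r):
    m=(np.hypot(P[...,0]-x,P[...,1]-y)<r)&(P[...,2]>zlo)&(P[...,2]<zhi)
    return P[m]
def circ(c,P,x,y,zlo,zhi,r):
    q=inv_warp(c,P,x,y,zlo,zhi,r)
    (a,b),R=cv2.minEnclosingCircle(np.ascontiguousarray(q[:,:2],np.float32))
    return np.round([a,b,R,np.median(q[:,2])],4),len(q)
E
python3 - <<'E'
from h import *
s=robot.get_state();print({k:np.round(s[k],3).tolist() for k in('clock','position','tool_rot','contact_force','width')})
for n in('scene','top'):
    c=cap(n);P=cloud(c)
    print(n,'chuck',circ(c,P,.531,.354,.153,.17,.035),'sock',circ(c,P,.504,-.022,.08,.1,.05),'mal',circ(c,P,.493,-.346,.095,.112,.035))
    q=inv_warp(c,P,.51,-.38,.03,.085,.2); q=q[(np.hypot(q[:,0]-.493,q[:,1]+.346)>.045)&(np.hypot(q[:,0]-.41,q[:,1]+.464)>.09)]
    l=cv2.fitLine(q[:,:2].astype(np.float32),cv2.DIST_HUBER,0,.01,.01).ravel();print('handle',l,len(q))
    m=robot.cut_out(n,'mat')[0]; q=P[m['pixels']]; q=q[(q[:,2]<.012)&(q[:,2]>-.01)]
    print('mat',cv2.minAreaRect(q[:,:2].astype(np.float32)*1000))
    for t in('chuck_nose','socket_mouth','mallet_top'):
        for d in robot.mark_of(n,t)[:1]:
            u,v=d['uv'];print(t,np.round(d['score'],2),np.round(P[int(v),int(u)],3))
E
```

```text
{'clock': 1.2, 'position': [0.197, 0.593, 0.21], 'tool_rot': [[0.315, 0.949, -0.0], [0.949, -0.315, -0.0], [-0.0, -0.0, -1.0]], 'contact_force': [0.495, -0.333, -0.809], 'width': 0.086}
scene chuck (array([0.5331, 0.3559, 0.0188, 0.1587]), 182) sock (array([ 0.5046, -0.0187,  0.0348,  0.0888]), 363) mal (array([ 0.4944, -0.3436,  0.0249,  0.1026]), 175)
handle [ 0.6725401  0.7400606  0.5848576 -0.3993872] 446
mat ((487.48187255859375, -324.7955627441406), (136.05117797851562, 129.8858642578125), 26.79490852355957)
chuck_nose 0.91 [0.531 0.349 0.159]
socket_mouth 0.71 [ 0.507 -0.039  0.088]
mallet_top 0.9 [ 0.484 -0.358  0.105]
top chuck (array([0.5292, 0.3502, 0.0187, 0.1596]), 134) sock (array([ 0.5033, -0.0249,  0.034 ,  0.0907]), 338) mal (array([ 0.4922, -0.3494,  0.0246,  0.1045]), 224)
handle [ 0.64453113  0.76457804  0.6077472  -0.3711487 ] 592
mat ((487.62127685546875, -331.25341796875), (131.61337280273438, 136.37091064453125), 27.191356658935547)
chuck_nose 0.55 [0.526 0.349 0.162]
socket_mouth 0.96 [ 0.512 -0.018  0.043]
mallet_top 0.77 [ 0.42  -0.47   0.065]
```

Call:
{"api": "play_rows", "payload": {
  "rows": [
    [0.334,-0.24,0.04,0,0,-0.795],
    [0.334,-0.24,0.04,0,0,-0.795],
    [0.334,-0.24,0.04,0,0,-0.795],
    [0.334,-0.24,0.04,0,0,-0.795],
    [0.334,-0.24,0.04,0,0,-0.795],
    [0.334,-0.24,0.04,0,0,-0.795],
    [0.334,-0.24,0.04,0,0,-0.795],
    [0.334,-0.24,0.04,0,0,-0.795],
    [0.334,-0.24,0.04,0,0,-0.795],
    [0.334,-0.24,0.04,0,0,-0.795],
    [0.334,-0.24,0.04,0,0,-0.795],
    [0.334,-0.24,0.04,0,0,-0.795]
  ],
  "fingers": 1
}}

```text
clock: 2.7
position: [0.5329, 0.3515, 0.2505]
tool_rot: [[1.0, -0.002, 0.0], [-0.002, -1.0, 0.0], [0.0, -0.0, -1.0]]
contact_force: [-0.1, 0.3, -0.5]
width: 0.0854
```

Call:
{"api": "play_rows", "payload": {
  "rows": [
    [-0.002,0.001,-0.04,0,0,0],
    [-0.002,0.001,-0.08,0,0,0],
    [-0.002,0.001,-0.11,0,0,0],
    [-0.002,0.001,-0.135,0,0,0],
    [-0.002,0.001,-0.15,0,0,0],
    [-0.002,0.001,-0.15,0,0,0],
    [-0.002,0.001,-0.15,0,0,0]
  ]
}}

```text
clock: 3.28
position: [0.5288, 0.3531, 0.0993]
tool_rot: [[1.0, 0.0, -0.003], [0.0, -1.0, -0.001], [-0.003, 0.001, -1.0]]
contact_force: [0.2, -0.7, 0.8]
width: 0.0854
```

Call:
{"api": "play_rows", "payload": {
  "rows": [
    [0,0,0,0,0,0],
    [0,0,0,0,0,0],
    [0,0,0,0,0,0],
    [0,0,0,0,0,0],
    [0,0,0,0,0,0],
    [0,0,0,0,0,0],
    [0,0,0,0,0,0],
    [0,0,0,0,0,0]
  ],
  "fingers": 0
}}

```text
clock: 3.95
position: [0.5297, 0.354, 0.1016]
tool_rot: [[1.0, 0.0, -0.001], [0.0, -1.0, 0.001], [-0.001, -0.001, -1.0]]
contact_force: [-1.9, 0.4, 6.0]
width: 0.0433
```

Run:
```python
from h import *
c=cap('scene','g.png'); im=cv2.imread('pics/g.png')[180:350,320:520]; cv2.imwrite('pics/g2.png',cv2.resize(im,None,fx=3,fy=3))
```

```text
(no output)
```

View pics/g2.png

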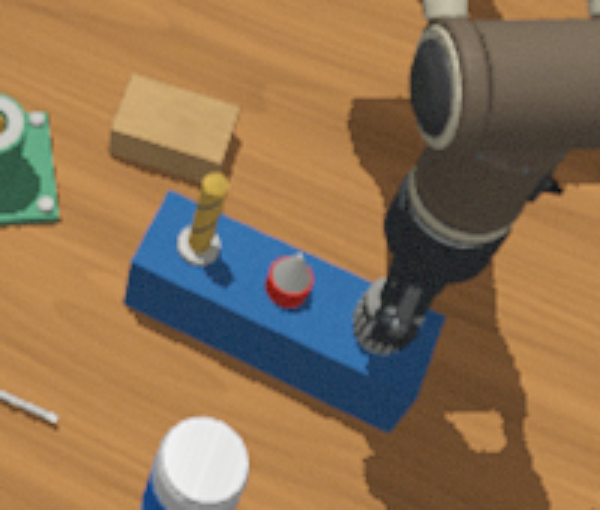

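The crop shows the finger centred on the knurled chuck at (390,320), with the neighbouring tools clear. Lifting now.

Call:
{"api": "play_rows", "payload": {
  "rows": [
    [0,0,0.01,0,0,0],
    [0,0,0.03,0,0,0],
    [0,0,0.06,0,0,0],
    [0,0,0.1,0,0,0],
    [0,0,0.14,0,0,0],
    [0,0,0.18,0,0,0],
    [0,0,0.215,0,0,0],
    [0,0,0.215,0,0,0],
    [0,0,0.215,0,0,0]
  ]
}}

```text
clock: 4.75
position: [0.5308, 0.3544, 0.3192]
tool_rot: [[1.0, -0.0, 0.004], [-0.0, -1.0, 0.004], [0.004, -0.004, -1.0]]
contact_force: [-1.5, -0.1, -6.9]
width: 0.0439
```

Call:
{"api": "play_rows", "payload": {
  "rows": [
    [-0.002,-0.03,0,0,0,0],
    [-0.005,-0.07,0,0,0,0],
    [-0.008,-0.11,0,0,0,0],
    [-0.01,-0.15,0,0,0,0],
    [-0.014,-0.19,0,0,0,0],
    [-0.016,-0.23,0,0,0,0],
    [-0.019,-0.27,0,0,0,0],
    [-0.022,-0.31,0,0,0,0],
    [-0.025,-0.345,0,0,0,0],
    [-0.027,-0.375,0,0,0,0],
    [-0.027,-0.375,0,0,0,0],
    [-0.027,-0.375,0,0,0,0]
  ]
}}

```text
clock: 5.75
position: [0.5012, -0.022, 0.3151]
tool_rot: [[1.0, -0.004, -0.003], [-0.004, -1.0, 0.005], [-0.003, -0.005, -1.0]]
contact_force: [-1.3, -0.2, -5.6]
width: 0.0437
```

Run:
```python
from h import *
s=robot.get_state();print(np.round(s['position'],4),np.round(s['contact_force'],1),s['width'])
c=cap('scene','a.png');d=cap('top','b.png');P=cloud(c)
a=cv2.imread('pics/a.png')[100:270,240:400];b=cv2.imread('pics/b.png')[120:290,240:400]
cv2.imwrite('pics/ab.png',cv2.resize(np.hstack([a,b]),None,fx=2.5,fy=2.5))
```

```text
[ 0.5012 -0.022   0.3151] [-1.3 -0.2 -5.6] 0.04367947076232833
```

View pics/ab.png

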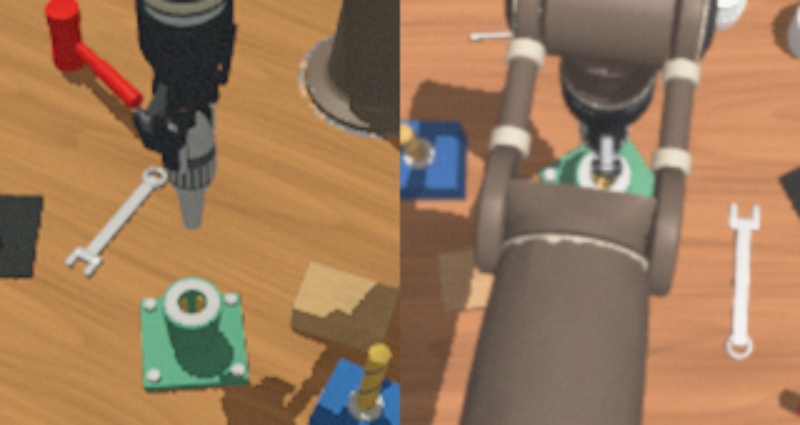

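The chuck hangs upright in the grip. In the left view its shank tip is at (192,228), above the mouth at (192,300). I'll lower to just above the mouth and measure the shank axis.

Call:
{"api": "play_rows", "payload": {
  "rows": [
    [0.0015,0.001,-0.04,0,0,0],
    [0.0015,0.001,-0.08,0,0,0],
    [0.0015,0.001,-0.11,0,0,0],
    [0.0015,0.001,-0.125,0,0,0],
    [0.0015,0.001,-0.125,0,0,0],
    [0.0015,0.001,-0.125,0,0,0],
    [0.0015,0.001,-0.125,0,0,0]
  ]
}}

```text
clock: 6.43
position: [0.5048, -0.0184, 0.1923]
tool_rot: [[1.0, 0.001, 0.001], [0.001, -1.0, 0.005], [0.001, -0.005, -1.0]]
contact_force: [1.1, -1.4, -5.4]
width: 0.0439
```

```bash
cat > m.py <<'E'
from h import *
from scipy.optimize import least_squares
s=robot.get_state();t=s['position'];print(np.round(t,4),np.round(s['contact_force'],1),s['width'],np.round(s['tool_rot'][:,2] if hasattr(s['tool_rot'],'shape') else [r[2] for r in s['tool_rot']],4))
c=cap('scene','a2.png');P=cloud(c);o=t[2]-.0165
ms=robot.cut_out('scene','chuck')
for zl,zh in((-.065,-.035),(-.035,-.004)):
    m=(np.hypot(P[...,0]-t[0],P[...,1]-t[1])<.03)&(P[...,2]>o+zl)&(P[...,2]<o+zh)
    q=P[m]; r=.015+.006*(q[:,2]-o)/.07
    f=least_squares(lambda x:np.hypot(q[:,0]-x[0],q[:,1]-x[1])-r,t[:2],loss='soft_l1',f_scale=.002)
    print('shank',zl,len(q),np.round(f.x,4),np.abs(f.fun).mean())
print('sock',circ(c,P,.5046,-.0187,.08,.094,.045))
v,u=np.where(m);print(u.min(),u.max(),v.min(),v.max())
cv2.imwrite('pics/a3.png',cv2.resize(cv2.imread('pics/a2.png')[120:270,250:390],None,fx=4,fy=4,interpolation=2))
E
python3 m.py
```

```text
[ 0.5048 -0.0184  0.1923] [ 1.1 -1.4 -5.4] 0.04389049687846571 [ 9.0e-04  5.1e-03 -1.0e+00]
shank -0.065 37 [ 0.5059 -0.0153] 0.0004683216633474488
shank -0.035 47 [ 0.5061 -0.0152] 0.0005700387483810286
sock (array([ 0.5041, -0.0202,  0.0351,  0.0889]), 306)
313 322 209 215
```

View pics/a3.png

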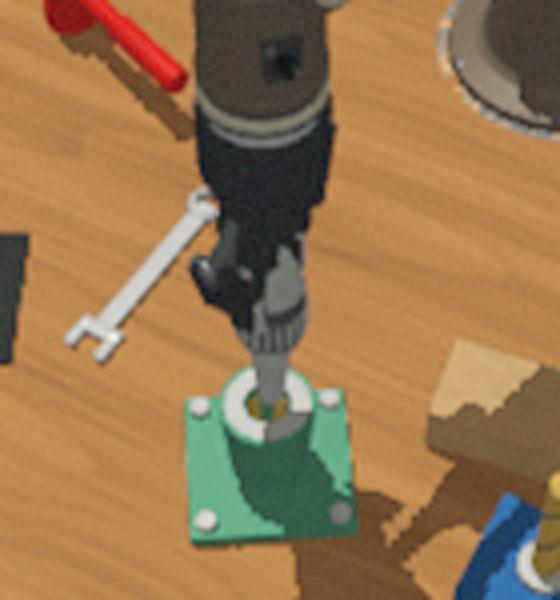

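Seen through the opening at (268,400), the shank tip sits slightly off to one side. The fit says to shift about (-2, -3.5) mm.

Call:
{"api": "play_rows", "payload": {
  "rows": [
    [-0.002,-0.0035,0,0,0,0],
    [-0.002,-0.0035,-0.005,0,0,0],
    [-0.002,-0.0035,-0.015,0,0,0],
    [-0.002,-0.0035,-0.025,0,0,0],
    [-0.002,-0.0035,-0.035,0,0,0],
    [-0.002,-0.0035,-0.035,0,0,0],
    [-0.002,-0.0035,-0.035,0,0,0]
  ]
}}

```text
clock: 7.12
position: [0.502, -0.0222, 0.1566]
tool_rot: [[1.0, -0.0, -0.001], [-0.0, -1.0, 0.005], [-0.001, -0.005, -1.0]]
contact_force: [0.1, -0.1, -5.5]
width: 0.0437
```

```bash
python3 m.py
```

```text
[ 0.502  -0.0222  0.1566] [ 0.1 -0.1 -5.5] 0.04372591916909948 [-9.0e-04  5.3e-03 -1.0e+00]
shank -0.065 215 [ 0.5066 -0.0212] 0.010468450523002163
shank -0.035 36 [ 0.503  -0.0191] 0.0005030082216574456
sock (array([ 0.5052, -0.0194,  0.0341,  0.0891]), 297)
313 321 216 221
```

Call:
{"api": "play_rows", "payload": {
  "rows": [
    [0.001,0,-0.006,0,0,0],
    [0.001,0,-0.012,0,0,0],
    [0.001,0,-0.018,0,0,0],
    [0.001,0,-0.024,0,0,0],
    [0.001,0,-0.024,0,0,0],
    [0.001,0,-0.024,0,0,0]
  ]
}}

```text
clock: 7.72
position: [0.5039, -0.0223, 0.1334]
tool_rot: [[1.0, 0.0, 0.001], [0.0, -1.0, 0.005], [0.001, -0.005, -1.0]]
contact_force: [-0.1, 0.4, -4.3]
width: 0.0438
```

Call:
{"api": "play_rows", "payload": {
  "rows": [
    [0,0,-0.004,0,0,0],
    [0,0,-0.008,0,0,0],
    [0,0,-0.011,0,0,0],
    [0,0,-0.014,0,0,0],
    [0,0,-0.014,0,0,0],
    [0,0,-0.014,0,0,0]
  ]
}}

```text
clock: 8.22
position: [0.5036, -0.0222, 0.119]
tool_rot: [[1.0, 0.0, 0.0], [0.0, -1.0, 0.005], [0.0, -0.005, -1.0]]
contact_force: [-0.8, 0.3, -6.7]
width: 0.0437
```

Call:
{"api": "play_rows", "payload": {
  "rows": [
    [0,0,-0.0015,0,0,0],
    [0,0,-0.003,0,0,0],
    [0,0,-0.003,0,0,0],
    [0,0,-0.003,0,0,0]
  ]
}}

```text
clock: 8.55
position: [0.5033, -0.0223, 0.1158]
tool_rot: [[1.0, 0.0, -0.0], [0.0, -1.0, 0.005], [-0.0, -0.005, -1.0]]
contact_force: [-1.3, -0.2, -6.9]
width: 0.0438
```

Call:
{"api": "play_rows", "payload": {
  "rows": [
    [0,0,0,0,0,0],
    [0,0,0,0,0,0],
    [0,0,0,0,0,0],
    [0,0,0,0,0,0],
    [0,0,0,0,0,0],
    [0,0,0,0,0,0]
  ],
  "fingers": 1
}}

```text
clock: 9.05
position: [0.5039, -0.0223, 0.1163]
tool_rot: [[1.0, 0.0, 0.001], [0.0, -1.0, 0.005], [0.001, -0.005, -1.0]]
contact_force: [-0.3, -0.7, -0.8]
width: 0.0854
```

Call:
{"api": "play_rows", "payload": {
  "rows": [
    [0,0,0.02,0,0,0],
    [0,0,0.05,0,0,0],
    [0,0,0.09,0,0,0],
    [0,0,0.13,0,0,0],
    [0,-0.04,0.15,0,0,0],
    [0,-0.08,0.15,0,0,0],
    [0,-0.12,0.15,0,0,0],
    [0,-0.15,0.15,0,0,0],
    [0,-0.15,0.15,0,0,0]
  ]
}}

```text
clock: 9.8
position: [0.5041, -0.1777, 0.267]
tool_rot: [[1.0, -0.005, 0.002], [-0.005, -1.0, 0.001], [0.002, -0.001, -1.0]]
contact_force: [0.3, 0.2, -0.6]
width: 0.0855
```

```bash
cat > n.py <<'E'
from h import *
s=robot.get_state();print(np.round(s['position'],4),np.round(s['contact_force'],1),s['width'],s['clock'])
for n in('scene','top'):
    c=cap(n,n+'_n.png');P=cloud(c)
    try: print(n,'nose',circ(c,P,.504,-.021,.16,.182,.04))
    except Exception as e: print(e)
    try:
        print('mal',circ(c,P,.493,-.346,.097,.112,.035))
        for x0,y0 in(((.493,-.346)),):
            d=np.stack([P[...,0]-x0,P[...,1]-y0],-1);r=np.hypot(d[...,0],d[...,1]);a=np.arctan2(d[...,1],d[...,0])
            m=(r>.05)&(r<.15)&(P[...,2]>.045)&(P[...,2]<.08)&(abs(a+1.2)<.45)
            q=P[m];l=cv2.fitLine(q[:,:2].astype(np.float32),cv2.DIST_HUBER,0,.01,.01).ravel();print('handle',l,len(q),np.arctan2(-abs(l[1]),l[0]*np.sign(-l[1])))
    except Exception as e: print(e)
E
python3 n.py; python3 -c "
import cv2
cv2.imwrite('pics/n1.png',cv2.resize(cv2.imread('pics/scene_n.png')[110:270,180:360],None,fx=4,fy=3.75))"
```

```text
[ 0.5041 -0.1777  0.267 ] [ 0.3  0.2 -0.6] 0.08550073836627331 9.8
scene nose (array([ 0.5063, -0.0188,  0.0201,  0.1709]), 160)
mal (array([ 0.4952, -0.344 ,  0.0252,  0.1025]), 170)
handle [ 0.4562083  -0.889873    0.5491722  -0.44962355] 245 -1.0970669
top nose (array([ 0.5024, -0.0261,  0.0207,  0.1714]), 168)
mal (array([ 0.4908, -0.3516,  0.0237,  0.1052]), 139)
handle [ 0.4083682  -0.9128173   0.53204626 -0.43964627] 249 -1.1501306
```

View pics/n1.png

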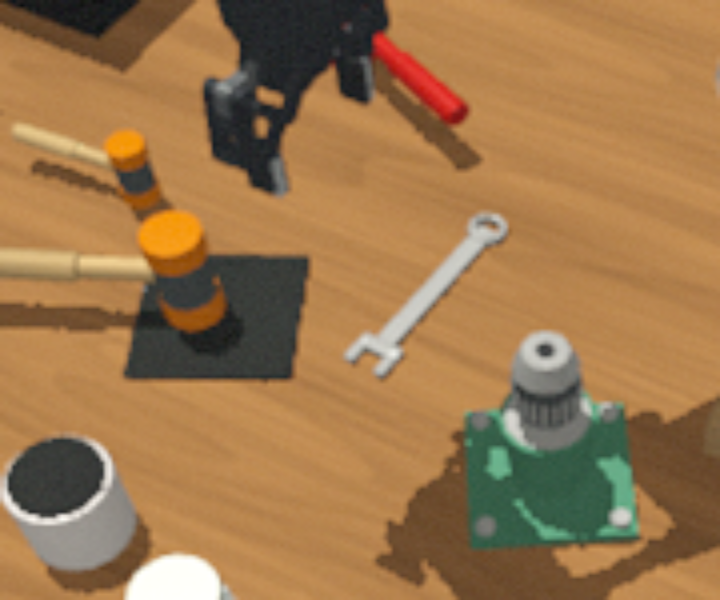

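The chuck stands upright in the socket, nose at (545,350) in the crop, nose z ≈ 0.171. The mallet head is at (175,235), with its handle running left. I take the mallet as (0.493, -0.347) with a jaw yaw of +26°.

Call:
{"api": "play_rows", "payload": {
  "rows": [
    [-0.003,-0.04,-0.01,0,0,0.073],
    [-0.006,-0.08,-0.02,0,0,0.146],
    [-0.009,-0.12,-0.04,0,0,0.22],
    [-0.011,-0.155,-0.06,0,0,0.293],
    [-0.011,-0.169,-0.08,0,0,0.293],
    [-0.011,-0.169,-0.11,0,0,0.293],
    [-0.011,-0.169,-0.11,0,0,0.293],
    [-0.011,-0.169,-0.11,0,0,0.293]
  ]
}}

```text
clock: 10.57
position: [0.4914, -0.3396, 0.154]
tool_rot: [[0.897, 0.443, -0.006], [0.443, -0.897, 0.01], [-0.001, -0.012, -1.0]]
contact_force: [-0.2, -0.6, 0.3]
width: 0.0854
```

Call:
{"api": "play_rows", "payload": {
  "rows": [
    [0.0016,-0.0074,0,-0.006,-0.004,0],
    [0.0016,-0.0074,0,-0.006,-0.004,0],
    [0.0016,-0.0074,-0.02,-0.006,-0.004,0],
    [0.0016,-0.0074,-0.04,-0.006,-0.004,0],
    [0.0016,-0.0074,-0.04,-0.006,-0.004,0]
  ]
}}

```text
clock: 10.98
position: [0.4919, -0.3451, 0.1124]
tool_rot: [[0.896, 0.444, -0.003], [0.444, -0.896, 0.003], [-0.001, -0.004, -1.0]]
contact_force: [-1.3, 1.2, -0.3]
width: 0.0856
```

Call:
{"api": "play_rows", "payload": {
  "rows": [
    [0.001,-0.002,-0.02,0,0,0],
    [0.001,-0.002,-0.04,0,0,0],
    [0.001,-0.002,-0.06,0,0,0],
    [0.001,-0.002,-0.072,0,0,0],
    [0.001,-0.002,-0.072,0,0,0],
    [0.001,-0.002,-0.072,0,0,0]
  ]
}}

```text
clock: 11.48
position: [0.4934, -0.3471, 0.0412]
tool_rot: [[0.896, 0.444, -0.002], [0.444, -0.896, 0.003], [-0.001, -0.004, -1.0]]
contact_force: [0.4, 0.5, 0.0]
width: 0.0853
```

Call:
{"api": "play_rows", "payload": {
  "rows": [
    [0,0,0,0,0,0],
    [0,0,0,0,0,0],
    [0,0,0,0,0,0],
    [0,0,0,0,0,0],
    [0,0,0,0,0,0],
    [0,0,0,0,0,0],
    [0,0,0,0,0,0],
    [0,0,0,0,0,0]
  ],
  "fingers": 0
}}

```text
clock: 12.15
position: [0.4943, -0.3482, 0.043]
tool_rot: [[0.896, 0.444, -0.001], [0.444, -0.896, 0.001], [-0.0, -0.001, -1.0]]
contact_force: [-1.4, -0.8, 5.5]
width: 0.0469
```

Width 46.9 mm means the pads caught the flange edge rather than the groove. I'll re-grip higher, squarely on the top flange.

Call:
{"api": "play_rows", "payload": {
  "rows": [
    [-0.001,0.001,0,0,0,0],
    [-0.001,0.001,0,0,0,0],
    [-0.001,0.001,0,0,0,0],
    [-0.001,0.001,0.01,0,0,0],
    [-0.001,0.001,0.022,0,0,0],
    [-0.001,0.001,0.022,0,0,0],
    [-0.001,0.001,0.022,0,0,0]
  ],
  "fingers": 1
}}

```text
clock: 12.73
position: [0.4945, -0.3482, 0.0668]
tool_rot: [[0.896, 0.444, 0.002], [0.444, -0.896, -0.001], [0.001, 0.002, -1.0]]
contact_force: [-0.2, 0.9, 0.1]
width: 0.0854
```

Call:
{"api": "play_rows", "payload": {
  "rows": [
    [0,0,0,0,0,0],
    [0,0,0,0,0,0],
    [0,0,0,0,0,0],
    [0,0,0,0,0,0],
    [0,0,0,0,0,0],
    [0,0,0,0,0,0],
    [0,0,0,0,0,0],
    [0,0,0,0,0,0]
  ],
  "fingers": 0
}}

```text
clock: 13.4
position: [0.4945, -0.3484, 0.0671]
tool_rot: [[0.896, 0.444, 0.002], [0.444, -0.896, -0.002], [0.001, 0.002, -1.0]]
contact_force: [-2.0, 0.2, 3.9]
width: 0.0456
```

Call:
{"api": "play_rows", "payload": {
  "rows": [
    [0,0,0.01,0,0,0],
    [0,0,0.03,0,0,0],
    [0,0,0.06,0,0,0],
    [0,0,0.09,0,0,0],
    [0,0,0.12,0,0,0],
    [0,0,0.15,0,0,0],
    [0,0,0.18,0,0,0],
    [0,0,0.206,0,0,0],
    [0,0,0.206,0,0,0]
  ]
}}

```text
clock: 14.15
position: [0.4973, -0.3501, 0.2792]
tool_rot: [[0.896, 0.444, 0.011], [0.444, -0.896, -0.008], [0.006, 0.012, -1.0]]
contact_force: [1.8, -1.0, -2.1]
width: 0.0455
```

Call:
{"api": "play_rows", "payload": {
  "rows": [
    [0.001,0.03,0,0,0,0],
    [0.002,0.065,0,0,0,0],
    [0.003,0.1,0,0,0,0],
    [0.004,0.135,0,0,0,0],
    [0.005,0.17,0,0,0,0],
    [0.006,0.205,0,0,0,0],
    [0.007,0.24,0,0,0,0],
    [0.008,0.275,0,0,0,0],
    [0.009,0.305,0,0,0,0],
    [0.009,0.326,0,0,0,0],
    [0.009,0.326,0,0,0,0],
    [0.009,0.326,0,0,0,0]
  ]
}}

```text
clock: 15.15
position: [0.5045, -0.0227, 0.2763]
tool_rot: [[0.895, 0.447, 0.006], [0.447, -0.895, -0.008], [0.002, 0.01, -1.0]]
contact_force: [-0.1, -0.4, -4.6]
width: 0.0457
```

Run:
```python
from h import *
c=cap('scene','t.png')
cv2.imwrite('pics/t1.png',cv2.resize(cv2.imread('pics/t.png')[90:260,210:390],None,fx=4,fy=3.5))
P=cloud(c);q=inv_warp(c,P,.504,-.02,.205,.235,.04);(a,b)=q[:,0],q[:,1]
from scipy.optimize import least_squares
f=least_squares(lambda x:np.hypot(a-x[0],b-x[1])-.024,[.504,-.02],loss='soft_l1',f_scale=.002);print(f.x,len(q),q[:,2].min(),np.abs(f.fun).mean())
```

```text
[ 0.50321613 -0.01882339] 100 0.21274371014628857 0.000616442199022287
```

View pics/t1.png

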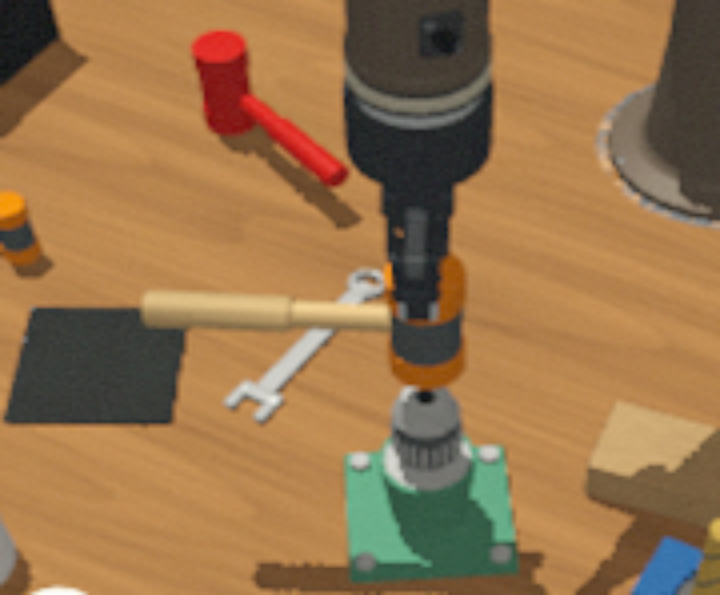

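The head hangs level, right above the nose at (425,395). Going to a hover, then a first partial tap.

Call:
{"api": "play_rows", "payload": {
  "rows": [
    [0.001,0.001,-0.015,0.005,0.004,0],
    [0.001,0.001,-0.027,0.005,0.004,0],
    [0.001,0.001,-0.027,0.005,0.004,0],
    [0.001,0.001,-0.027,0.005,0.004,0]
  ]
}}

```text
clock: 15.53
position: [0.5041, -0.0233, 0.2471]
tool_rot: [[0.896, 0.444, -0.005], [0.444, -0.896, 0.0], [-0.004, -0.003, -1.0]]
contact_force: [-0.0, -0.4, -4.5]
width: 0.0455
```

Call:
{"api": "play_rows", "payload": {
  "rows": [
    [0,0.001,-0.009,0,0,0],
    [0,0.001,-0.018,0,0,0]
  ]
}}

```text
clock: 15.7
position: [0.5061, -0.0228, 0.2306]
tool_rot: [[0.896, 0.443, 0.0], [0.443, -0.896, 0.0], [0.0, -0.0, -1.0]]
contact_force: [-0.9, 1.0, 11.8]
width: 0.0455
```

Call:
{"api": "play_rows", "payload": {
  "rows": [
    [0,0,0.015,0,0,0],
    [0,0,0.02,0,0,0],
    [0,0,0.02,0,0,0],
    [0,0,0.02,0,0,0]
  ]
}}

```text
clock: 16.03
position: [0.5064, -0.0229, 0.2508]
tool_rot: [[0.896, 0.443, 0.001], [0.443, -0.896, 0.0], [0.001, 0.001, -1.0]]
contact_force: [1.1, -0.3, -4.6]
width: 0.0454
```

```bash
cat > k.py <<'E'
from h import *
s=robot.get_state();print(np.round(s['position'],4),s['clock'])
c=cap('scene');P=cloud(c)
# knurled body / nose height: sloping nose edge, collar top
for z0 in (.1,):
    m=(np.hypot(P[...,0]-.506,P[...,1]+.019)<.03)&(P[...,2]>.095)&(P[...,2]<.18)
    q=P[m];im=c['img'][m].astype(int)
    print(len(q),'z99',np.round(np.percentile(q[:,2],[90,95,99]),4))
f=np.array(c['cam_to_world']);fl=200/np.tan(np.radians(c['fovy'])/2)
img=c['img'][195:250,298:342];cv2.imwrite('pics/k.png',cv2.resize(img[...,::-1],None,fx=10,fy=10,interpolation=cv2.INTER_NEAREST))
E
python3 k.py
```

```text
[ 0.5064 -0.0229  0.2508] 16.0333
303 z99 [0.1636 0.1654 0.1671]
```

Call:
{"api": "play_rows", "payload": {
  "rows": [
    [-0.002,0.001,-0.008,0,0,0],
    [-0.002,0.001,-0.017,0,0,0],
    [-0.002,0.001,-0.0245,0,0,0]
  ]
}}

```text
clock: 16.33
position: [0.5043, -0.0218, 0.2277]
tool_rot: [[0.896, 0.443, 0.001], [0.443, -0.896, 0.0], [0.001, 0.0, -1.0]]
contact_force: [-11.4, 0.4, 44.8]
width: 0.0457
```

Call:
{"api": "play_rows", "payload": {
  "rows": [
    [0,0,0.015,0,0,0],
    [0,0,0.02,0,0,0],
    [0,0,0.02,0,0,0],
    [0,0,0.02,0,0,0]
  ]
}}

```text
clock: 16.67
position: [0.504, -0.0217, 0.2468]
tool_rot: [[0.896, 0.443, 0.0], [0.443, -0.896, 0.0], [0.0, -0.0, -1.0]]
contact_force: [0.0, -0.5, -5.1]
width: 0.0453
```

```bash
python3 k.py
```

```text
[ 0.504  -0.0217  0.2468] 16.6667
300 z99 [0.1619 0.1633 0.1662]
```

A 45 N reaction at face height 0.1646 says it reached a hard stop. One more tap to confirm.

Call:
{"api": "play_rows", "payload": {
  "rows": [
    [0,0,-0.01,0,0,0],
    [0,0,-0.0195,0,0,0],
    [0,0,-0.0195,0,0,0]
  ]
}}

```text
clock: 16.97
position: [0.5019, -0.0226, 0.2273]
tool_rot: [[0.896, 0.444, -0.006], [0.444, -0.896, -0.002], [-0.006, -0.001, -1.0]]
contact_force: [-5.2, -1.3, 8.5]
width: 0.0458
```

Call:
{"api": "play_rows", "payload": {
  "rows": [
    [0,0,0.015,0,0,0],
    [0,0,0.03,0,0,0],
    [0,0,0.045,0,0,0],
    [0,0,0.055,0,0,0],
    [0,0,0.055,0,0,0]
  ]
}}

```text
clock: 17.38
position: [0.5029, -0.0228, 0.2833]
tool_rot: [[0.896, 0.444, -0.003], [0.444, -0.896, -0.002], [-0.004, 0.001, -1.0]]
contact_force: [1.9, 0.2, -4.3]
width: 0.0456
```

```bash
python3 k.py
```

```text
[ 0.5029 -0.0228  0.2833] 17.3833
376 z99 [0.1646 0.1654 0.1662]
```

View pics/k.png

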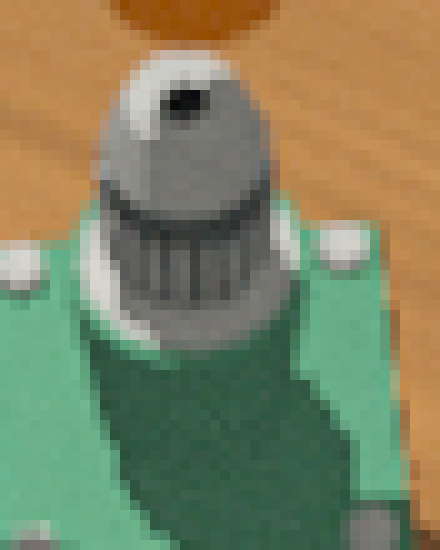

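Run:
```python
from h import *
for n in('scene','top'):
    c=cap(n);P=cloud(c)
    for lo in(.155,.158,.16): 
        try: print(n,lo,circ(c,P,.506 if n=='scene' else .5024,-.019 if n=='scene' else -.026,lo,.182,.012))
        except Exception as e: print('none')
```

```text
scene 0.155 (array([ 0.5064, -0.0187,  0.0116,  0.1643]), 56)
scene 0.158 (array([ 0.5064, -0.0187,  0.0116,  0.1643]), 56)
scene 0.16 (array([ 0.5064, -0.0188,  0.0115,  0.1643]), 55)
top 0.155 (array([ 0.,  0.,  0., nan]), 0)
top 0.158 (array([ 0.,  0.,  0., nan]), 0)
top 0.16 (array([ 0.,  0.,  0., nan]), 0)
  return _methods._mean(a, axis=axis, dtype=dtype,
  ret = ret.dtype.type(ret / rcount)
```

Call:
{"api": "play_rows", "payload": {
  "rows": [
    [0.001,0.001,-0.02,0,0,0],
    [0.001,0.001,-0.036,0,0,0],
    [0.001,0.001,-0.036,0,0,0]
  ]
}}

```text
clock: 17.78
position: [0.4978, -0.021, 0.2392]
tool_rot: [[0.896, 0.444, -0.019], [0.444, -0.896, -0.0], [-0.017, -0.008, -1.0]]
contact_force: [-0.8, 0.7, -5.5]
width: 0.0457
```

Call:
{"api": "play_rows", "payload": {
  "rows": [
    [0.004,-0.001,0.01,0,-0.006,0],
    [0.006,-0.001,0.01,0,-0.01,0],
    [0.006,-0.001,0.01,0,-0.01,0],
    [0.006,-0.001,0.01,0,-0.01,0]
  ]
}}

```text
clock: 18.12
position: [0.5049, -0.0221, 0.2506]
tool_rot: [[0.896, 0.444, -0.001], [0.444, -0.896, -0.001], [-0.001, 0.0, -1.0]]
contact_force: [1.0, -0.9, -4.1]
width: 0.0455
```

Call:
{"api": "play_rows", "payload": {
  "rows": [
    [0,0,-0.009,0,0,0],
    [0,0,-0.018,0,0,0],
    [0,0,-0.026,0,0,0]
  ]
}}

```text
clock: 18.37
position: [0.5057, -0.0221, 0.2269]
tool_rot: [[0.896, 0.444, 0.001], [0.444, -0.896, -0.0], [0.001, 0.001, -1.0]]
contact_force: [-9.4, 2.6, 48.7]
width: 0.0455
```

Call:
{"api": "play_rows", "payload": {
  "rows": [
    [0,0,0.015,0,0,0],
    [0,0,0.02,0,0,0],
    [0,0,0.02,0,0,0],
    [0,0,0.02,0,0,0]
  ]
}}

```text
clock: 18.7
position: [0.5055, -0.022, 0.2463]
tool_rot: [[0.896, 0.444, 0.001], [0.444, -0.896, -0.0], [0.0, 0.001, -1.0]]
contact_force: [-0.6, -0.7, -5.7]
width: 0.0454
```

Hard stop again (48.7 N, no further travel), so the collar is home. Returning the mallet.

Call:
{"api": "play_rows", "payload": {
  "rows": [
    [0,0,0.02,0,0,0],
    [0,-0.01,0.04,0,0,0],
    [-0.002,-0.045,0.04,0,0,0],
    [-0.004,-0.08,0.04,0,0,0],
    [-0.006,-0.115,0.04,0,0,0],
    [-0.008,-0.15,0.03,0,0,0],
    [-0.01,-0.185,0.02,0,0,0],
    [-0.011,-0.22,0,0,0,0],
    [-0.012,-0.255,-0.02,0,0,0],
    [-0.0145,-0.29,-0.04,0,0,0],
    [-0.0145,-0.316,-0.06,0,0,0],
    [-0.0145,-0.316,-0.08,0,0,0]
  ]
}}

```text
clock: 19.7
position: [0.4901, -0.3438, 0.164]
tool_rot: [[0.898, 0.44, 0.001], [0.44, -0.898, -0.005], [-0.002, 0.004, -1.0]]
contact_force: [0.9, 0.5, -4.2]
width: 0.0455
```

Call:
{"api": "play_rows", "payload": {
  "rows": [
    [0,0,-0.03,0,0,0],
    [0,0,-0.05,0,0,0],
    [0,0,-0.06,0,0,0],
    [0,0,-0.06,0,0,0],
    [0,0,-0.06,0,0,0]
  ]
}}

```text
clock: 20.12
position: [0.4896, -0.3432, 0.1031]
tool_rot: [[0.898, 0.44, -0.001], [0.44, -0.898, -0.003], [-0.002, 0.002, -1.0]]
contact_force: [0.5, 0.6, -4.9]
width: 0.0449
```

Call:
{"api": "play_rows", "payload": {
  "rows": [
    [0,0.004,-0.012,0,0,0],
    [0,0.005,-0.024,0,0,0],
    [0,0.005,-0.03,0,0,0],
    [0,0.005,-0.033,0,0,0],
    [0,0.005,-0.0345,0,0,0],
    [0,0.005,-0.0355,0,0,0],
    [0,0.005,-0.0355,0,0,0]
  ]
}}

```text
clock: 20.7
position: [0.4898, -0.3384, 0.0677]
tool_rot: [[0.898, 0.441, -0.001], [0.44, -0.898, -0.004], [-0.002, 0.003, -1.0]]
contact_force: [-0.3, 0.2, -4.6]
width: 0.046
```

Run:
```python
from h import *
cap('scene','p.png');cv2.imwrite('pics/p1.png',cv2.resize(cv2.imread('pics/p.png')[110:230,160:290],None,fx=5,fy=5))
```

```text
(no output)
```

View pics/p1.png

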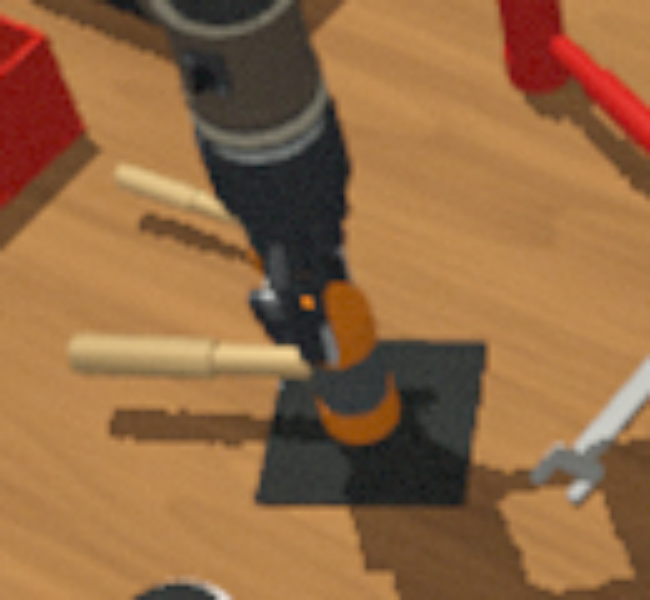

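The mallet's base is at (360,440), well within the mat. The weight is still hanging, so I'll ease down until it rests.

Call:
{"api": "play_rows", "payload": {
  "rows": [
    [0,0,-0.001,0,0,0],
    [0,0,-0.0015,0,0,0],
    [0,0,-0.0015,0,0,0]
  ]
}}

```text
clock: 21.0
position: [0.4902, -0.3387, 0.0667]
tool_rot: [[0.898, 0.44, 0.0], [0.44, -0.898, -0.004], [-0.002, 0.004, -1.0]]
contact_force: [-0.6, -0.4, -3.7]
width: 0.0456
```

Call:
{"api": "play_rows", "payload": {
  "rows": [
    [0,0,-0.001,0,0,0],
    [0,0,-0.002,0,0,0],
    [0,0,-0.002,0,0,0]
  ]
}}

```text
clock: 21.25
position: [0.4907, -0.3394, 0.0666]
tool_rot: [[0.898, 0.44, 0.001], [0.44, -0.898, -0.005], [-0.002, 0.005, -1.0]]
contact_force: [-1.6, 1.6, 5.2]
width: 0.0453
```

Resting (+5 N). Release, wait, then retreat upward and away.

Call:
{"api": "play_rows", "payload": {
  "rows": [
    [0,0,0,0,0,0],
    [0,0,0,0,0,0],
    [0,0,0,0,0,0],
    [0,0,0,0,0,0],
    [0,0,0,0,0,0],
    [0,0,0,0,0,0]
  ],
  "fingers": 1
}}

```text
clock: 21.75
position: [0.4907, -0.3394, 0.0666]
tool_rot: [[0.898, 0.441, 0.001], [0.441, -0.898, -0.005], [-0.002, 0.005, -1.0]]
contact_force: [0.0, -0.4, -0.2]
width: 0.0857
```

Call:
{"api": "play_rows", "payload": {
  "rows": [
    [0,0,0.015,0,0,0],
    [0,0,0.035,0,0,0],
    [0,0,0.06,0,0,0],
    [0,0,0.1,0,0,0],
    [0,0,0.14,0,0,0],
    [-0.02,0.02,0.17,0,0,0],
    [-0.05,0.05,0.2,0,0,0],
    [-0.08,0.08,0.2,0,0,0],
    [-0.11,0.11,0.2,0,0,0],
    [-0.12,0.12,0.2,0,0,0],
    [-0.12,0.12,0.2,0,0,0],
    [-0.12,0.12,0.2,0,0,0]
  ]
}}

```text
clock: 22.75
position: [0.3704, -0.2189, 0.267]
tool_rot: [[0.897, 0.441, 0.002], [0.441, -0.897, -0.006], [-0.001, 0.007, -1.0]]
contact_force: [0.4, -0.3, 0.3]
width: 0.0851
```

Run:
```python
from h import *
for n,(x,y),(a,b) in(('scene',(.5055,-.019),(.491,-.335)),('top',(.503,-.0255),(.489,-.341))):
    c=cap(n,'end_%s.png'%n);P=cloud(c)
    print(n,'nose',circ(c,P,x,y,.155,.182,.012),'rim?',circ(c,P,x,y,.08,.094,.045),'mallet',circ(c,P,a,b,.095,.112,.04))
a=cv2.imread('pics/end_scene.png')[110:310,170:490];cv2.imwrite('pics/e.png',cv2.resize(a,None,fx=2.5,fy=2.5))
```

```text
scene nose (array([ 0.5054, -0.0192,  0.012 ,  0.1643]), 53) rim? (array([ 0.5057, -0.0186,  0.0341,  0.0889]), 207) mallet (array([ 0.4914, -0.3316,  0.0251,  0.1025]), 178)
top nose (array([ 0.5033, -0.0255,  0.0118,  0.1653]), 61) rim? (array([ 0.5026, -0.0252,  0.0336,  0.0904]), 154) mallet (array([ 0.,  0.,  0., nan]), 0)
  return _methods._mean(a, axis=axis, dtype=dtype,
  ret = ret.dtype.type(ret / rcount)
```

View pics/e.png

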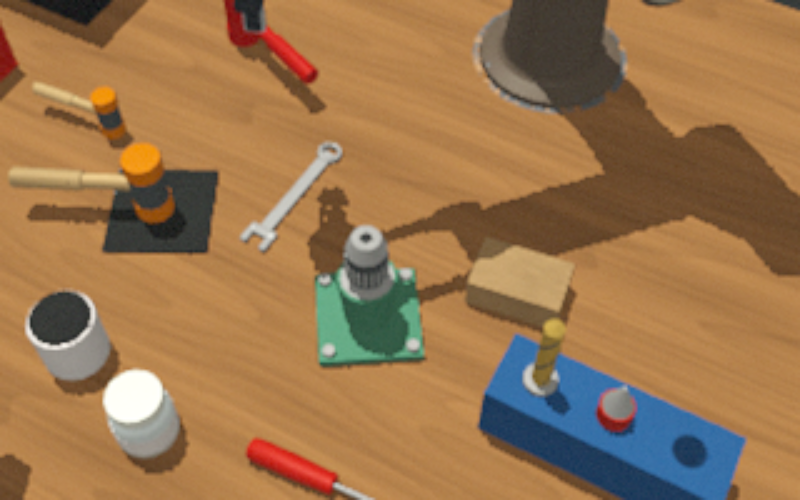

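The final view shows the mallet upright on its mat at (145,185) and the chuck seated in the socket at (367,265). The drill (545,355) and centre (617,408) are still in the rack. Nose height above the rim is 75.4 mm (scene) and 74.9 mm (top), which matches fully home.

```bash
python3 -c "
from rig import robot
print(robot.hand_in(), robot.get_state()['clock'])"
```

```text
the job is handed in; nothing more can be done
the job is handed in; nothing more can be done
```

The job is handed in at about 23 s on the clock. The chuck is home in the green socket and the mallet is back upright on its mat.

- **Setting the chuck:** I lowered it into the socket and let go with it standing about 6–7 mm proud.
- **Tapping:** I gave it four separate mallet taps. The first moved it part way and the second drove it to a hard stop (about 45 N at the wrist). The fourth met the same stop at 49 N with no further travel. The third tap read only 8.5 N, which was ambiguous, so I added the fourth. The lock itself could not be seen directly.
- **Final height check:** the nose stands 75.4 mm above the rim in the scene camera and 74.9 mm in the top camera; fully home is 75 mm.
- **Mallet:** my first grip caught the edge of the head's top flange, so I re-gripped it higher before lifting. At the end it stands well inside the mat, about 15 mm from where it started. The top camera gave no mallet reading at the end, so only the scene camera confirms this.
- **Everything else:** the drill and the centre are still in the rack, and nothing else in the last picture looks moved. That picture did not show the can.
- **Camera offset:** the two cameras disagreed by up to 7 mm in absolute position, so I averaged them and aligned the chuck to the socket within one camera.

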